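# Set the screw stop and seat a frame moulding against it

### The arm

A 6-joint arm with a two-finger parallel gripper is mounted at the origin on the work surface. World frame = base frame: x ahead of the robot, y to its left, z up, the work surface at z = 0. Lengths are in m, angles in rad, forces in N, time in s.
With the tool pointing down it reaches from about 0.325 to 0.775 m from the base axis. Payload 5.5 kg.
Tool frame: the origin (TCP) lies between the finger pads; the fingertips stand 8 mm ahead of it and the grasp point (between the pads) lies 11 mm behind it (tcp_to_tips is the distance from the TCP to the fingertips, in m); z points along the fingers, y is the line along which they close (so a half turn about z gives the same grasp; the last joint's range is limited). The gripper opens to 88 mm and grips with 3 to 60 N. Pads are 20 mm wide; open, the fingers measure 115 mm over their backs; the gripper's body (75 mm by 178 mm) begins 61 mm behind the grasp point.
Start: joints at [-1.226, 0.091, 1.231, -0, 1.82, -0.057], TCP at [0.235, -0.552, 0.231] pointing down, gripper open.
Joint ranges: [-2.87, 2.87], [-0.86, 2.18], [0.17, 2.46], [-1.51, 4.65], [0.06, 2.69], [-2.65, 2.65]. Speed limits (rad/s): [2.57, 2.57, 3.01, 3.14, 3.14, 3.14].

### API

Orientations are given as a unit quaternion [w, x, y, z].
In Python, from bench import * gives the robot as it stands. Calls block until the motion is done:
- move_to(position, orientation): joint-space move of the TCP to a pose.
- move_l(position, speed=0.15, orientation=None): straight line of the TCP; orientation=None keeps the orientation; speed is the mean speed in m/s.
- movej(angles): joint-space move.
- gripper_open() and close(): open the fingers fully, or close them until they stop; the grip force is fixed at half the most.
- hold(seconds).
- inverse_kinematics(position, orientation): joint angles nearest the present ones, or None.
- state(): the state.
- get_image(name): name is "side" or "top" or "wrist"; returns a dict with "frame" (420x560x3 uint8, blue, green, red), "depth" (420x560 float32, m along the optical axis (not along the pixel's ray), 0 where there is no reading), "camera_matrix" (3x3 intrinsics, pixels), "view" (4x4, takes a point from world to camera coordinates). Camera axes: x right, y up, looking along -z (the intrinsics and any distortion apply to the point x, -y, -z); pixel columns grow to the right and rows downward; lengths in m; the calibration is good to about 2 mm. The wrist camera is an equidistant fisheye: a pixel r from the principal point sees the ray r / f radians off the axis. A picture is of the moment at which its call begins.
A pose or a line that the arm cannot do raises IKError and nothing moves.
- job_done(): hands the job in; it is judged then, once.
The state is a dict: "time": time; "joint_pos": joint angles; "dq": joint speeds; "joint_torque": joint torques, N m; "ee_pos": TCP position; "ee_rot": TCP orientation; "ft_force": force on the tool from outside, world axes, zero at the start; "moment": the same for the moment, N m; "finger_gap": finger opening in m; "finger_force": force on a finger pad.
Only numpy, scipy, OpenCV 4.12 (cv2) and the standard library are available. Lean on these libraries where they do the work, as an engineer would, in place of code of your own. Each camera call takes 0.05 s, during which the arm holds its last target. There are 200 camera calls.

### The job

On the wooden jig board, screw the loose stop block down (clockwise seen from above) until its flat steel face looks squarely down the channel; it has no hard stop, and its rubber bush lets it spring back a little when you let go, so it must be square once released. Then lay the long frame moulding in the channel, resting flat on the board, and slide it along until its end bears flat on the steel face: hold it there with a light steady push for about half a second, never a hard shove, then let go and leave it there with no gap. Leave the other things on the bench where they are.

Things in the scene. Friction and masses are not known exactly. Their poses are not given: they have to be found in the camera images.
- jig: The fixed jig: a plywood board 110 (its x) x 300 (its y) x 18 mm thick, flat on the bench. Origin: centre of its underside; z up, y along the channel towards the screw stop.
- channel (a point): Middle of the channel floor, on the board's top (jig frame 0, -47.5, 18 mm; axes as the jig's). The channel is 32 mm wide between two timber walls 9 mm high, 12 mm thick, 205 mm long along y (jig y -150 to +55 mm); open above and at both ends. Between the walls' ends and the stop the board is bare.
- stud (a point): Point on the upright axis of the fixed threaded stud, at the height of the board's top (jig frame 0, +105, 18 mm; axes as the jig's). Right-hand thread, 8 mm a turn: the stop block sinks 1.27 mm per radian turned clockwise from above.
- stop: The wooden stop block on the stud. Origin: on the stud axis at its underside; x is the outward normal of its steel face, z up. 32 mm tall, 36 mm wide between two flat parallel flanks (across its y: grip there). The steel face is flat, 16 mm from the axis; its other end is rounded, reaching 34 mm. The whole block turns about the axis.
- stop_face (a point): Centre of the steel face, 16 mm above the block's underside; axes as the block's. Set: x along -y of the jig, underside then 6 mm above the board. Starts 1.2 to 2.8 rad of clockwise turning short of that; no stop beyond it. Its thread needs 0.2 to 0.35 N m (stiffer lower down); a rubber bush between block and thread winds up first (1.7 N m/rad) and springs back 0.13 to 0.2 rad on release.
- moulding: The long loose length of frame moulding, about 90 g: 160 mm long (its x), 28 mm wide (y), flat flanks up to 28 mm with a round bead (20 mm wide) on top, 38 mm tall in all. Origin: centre of its underside; both ends are square and either may go to the stop. When home its origin is 80 mm from the steel face.
- offcut: A 55 mm long offcut of the same moulding, not needed; leave alone. Origin: centre of its underside.
- jar: Glass jar with a steel lid, 64 mm across, 85 mm tall; leave alone. Origin: centre of its underside.
- glue: White bottle, 56 mm across, 160 mm tall; leave alone. Origin: centre of its underside.
- brush: Brush 200 mm long lying on the bench near the robot; leave alone. Origin: under its middle.
- putty_knife: Putty knife 200 mm long lying on the bench near the robot; leave alone. Origin: under its middle.
- sandblock: Cork sanding block 90 x 55 x 30 mm; leave alone. Origin: centre of its underside.
Not all that is in view belongs to the job. Leave any red or yellow look-alike of the moulding alone.

How it is judged:
On the way, in this order (a step that is already met when the one before it is completed fails the run):
1. the stop's steel face is screwed square to the channel (within 0.08 rad) and let go, the moulding not yet at it (angle between the x axis of stop_face and the y axis of jig, either way round below 0.08 rad and y of stop_face in the frame of jig below 0.095 m and contact force between each of moulding, the fingers and stop below 0.1 N), for 0.2 s.
2. the moulding, down in the channel, is held against the steel face with a push of 2 N or more for 0.3 s (contact force between moulding and stop above 2 N and z of moulding in the frame of jig below 0.0205 m and angle between the x axis of moulding and the y axis of jig, either way round below 0.06 rad), for 0.3 s.
At the end, for the whole second after the job is handed in: The stop's steel face looks down the channel, square within 0.08 rad; the moulding lies flat and upright on the channel floor (within 2.5 mm, 0.04 rad), along the channel between its walls (within 0.06 rad), its end against the face (gap under 1.8 mm), at rest and released (angle between the x axis of stop_face and the y axis of jig, either way round below 0.08 rad and y of stop_face in the frame of jig below 0.095 m and x of moulding in the frame of stop_face between 0.078 and 0.0818 m and x of moulding in the frame of jig between -0.004 and 0.004 m and z of moulding in the frame of jig between 0.016 and 0.0205 m and angle between moulding's own z axis and vertical below 0.04 rad and angle between the x axis of moulding and the y axis of jig, either way round below 0.06 rad and linear speed of moulding below 0.01 m/s); the robot touches nothing.
It fails at once if the moulding is shoved against the stop with more than 20 N (contact force between moulding and stop above 20 N).
It fails at once if a bystander is moved more than 25 mm (distance of any of offcut, jar, glue, brush, putty_knife, sandblock from where it was at the start of the episode above 0.025 m).
It also fails if it takes over 72 s, if anything falls off the work surface, if the arm or the gripper's body presses on something with over 40 N, if the wrist force passes 120 N, or if a joint passes its speed limit or range.

## Working session

There is one attempt and no reset: what is moved stays moved. The work goes in short steps, each a Python script; the robot and the scene stay as the last script left them, time stands still between calls to the robot, and variables do not carry over. Pictures are saved under pics/ and viewed, at most 10 in all, crops included, and the job is handed in when it is done.

```bash
mkdir -p pics; ls
python3 - <<'E'
from bench import *
import cv2,numpy as np
for n in ("top","side"):
    d=get_image(n); cv2.imwrite(f"pics/{n}0.png",d["frame"]); np.savez(f"{n}0.npz",**d)
    print(n,np.round(d["camera_matrix"],1).tolist(),np.round(d["view"],3).tolist(),(d["depth"]>0).mean())
s=state(); print(s["time"],s["ee_pos"],s["ee_rot"],s["finger_gap"])
E
```

```text
pics
top [[541.5, 0.0, 286.9], [0.0, 541.5, 212.5], [0.0, 0.0, 1.0]] [[0.021, -1.0, 0.018, -0.044], [0.985, 0.024, 0.171, -0.481], [-0.172, 0.014, 0.985, -1.673], [0.0, 0.0, 0.0, 1.0]] 0.9956972789115647
side [[472.3, 0.0, 273.2], [0.0, 472.3, 205.9], [0.0, 0.0, 1.0]] [[0.995, -0.096, -0.013, -0.495], [0.08, 0.737, 0.671, -0.062], [-0.055, -0.669, 0.742, -1.351], [0.0, 0.0, 0.0, 1.0]] 0.9959056122448979
0.1 [ 0.23457576 -0.55198013  0.22961845] [-8.60901312e-04  9.79881349e-01  1.99579025e-01 -1.18261800e-04] 0.08821698686803853
```

View pics/top0.png

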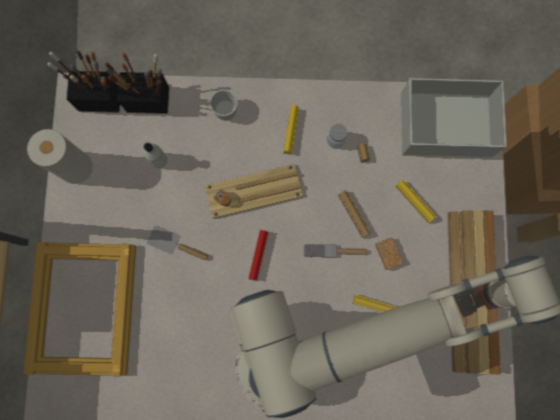

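View pics/side0.png

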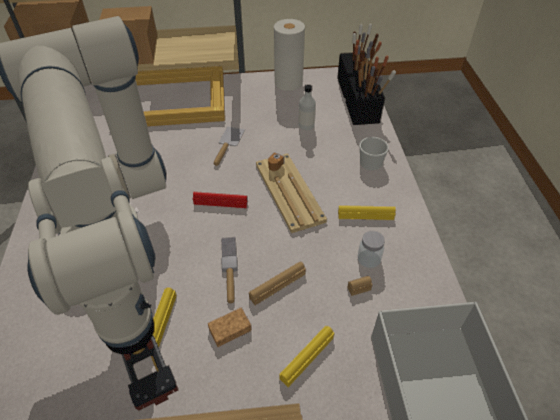

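The top view shows the jig at about (255,190), with the stop at its left end (223,198). The brown moulding is at (353,213) and the offcut at (363,152). The side view agrees: jig at (290,193), stop at (276,165), moulding at (278,283).

```bash
cat > h.py <<'E'
import numpy as np,cv2
from scipy.spatial.transform import Rotation as R
def cloud(d):
    K,V,z=d["camera_matrix"],d["view"],d["depth"]
    v,u=np.mgrid[:z.shape[0],:z.shape[1]]
    c=np.stack([(u-K[0,2])/K[0,0]*z,-(v-K[1,2])/K[1,1]*z,-z],-1)
    return (c-V[:3,3])@V[:3,:3]      # R^T (c-t)
def rect(p):
    (c,s,a)=cv2.minAreaRect(p.astype(np.float32)*1000)
    if s[0]<s[1]: s=s[::-1];a+=90
    return np.round(np.array(c)/1000,4),np.round(s,1),round((a+90)%180-90,1)
E
python3 - <<'E'
from h import *
for n,bm,bj in (("top",(335,188,372,240),(200,160,306,222)),("side",(243,258,312,308),(250,145,330,235))):
    d=np.load(n+"0.npz"); P=cloud(d)
    bad=P[...,2]; print(n,"table z",np.median(bad[150:350,200:300]))
    for nm,b in (("mould",bm),("jig",bj)):
        p=P[b[1]:b[3],b[0]:b[2]].reshape(-1,3); p=p[p[:,2]>.008]
        print(nm,len(p),rect(p[:,:2]),"z",np.percentile(p[:,2],[5,25,50,75,90,97,100]).round(4))
        if nm=="mould": q=p[p[:,2]>.026]; print(" upper",rect(q[:,:2]), "top mean",q[q[:,2]>.033].mean(0).round(4))
        else:
            q=p[p[:,2]>.032]; print(" stop",len(q),rect(q[:,:2]),q.mean(0).round(4),q[:,2].max()); 
a=cv2.imread("pics/top0.png")[155:230,195:315]; b=cv2.imread("pics/side0.png")[140:240,245:335]
a=cv2.resize(a,None,fx=5,fy=5,interpolation=2); b=cv2.resize(b[:40],None,fx=5,fy=5,interpolation=2)
c=np.zeros((585,600,3),np.uint8); c[:375]=a; c[380:580,:450]=b; cv2.imwrite("pics/crop.png",c)
E
```

```text
top table z 0.0036993412133375604
mould 554 (array([ 0.3628, -0.1823]), array([470.8, 144.9]), -27.3) z [0.009  0.0243 0.0318 0.0374 0.0408 0.0448 1.7314]
 upper (array([ 0.3438, -0.1728]), array([429.4, 142.5]), -27.7) top mean [ 0.4843 -0.2469  0.0452]
jig 3317 (array([0.4231, 0.0797]), array([474.1, 337.5]), 0.6) z [0.0105 0.0161 0.0196 0.0241 0.0313 0.0617 1.7314]
 stop 308 (array([ 0.4315, -0.0156]), array([408.4, 269.4]), 32.0) [0.4954 0.1095 0.253 ] 1.7313650301652779
side table z 0.0024374520392042207
mould 862 (array([ 0.4399, -0.5443]), array([718.4, 138.7]), 81.4) z [0.0118 0.0258 0.0325 0.0374 0.0398 0.042  1.0366]
 upper (array([ 0.4271, -0.5397]), array([718.3, 134.3]), 78.9) top mean [ 0.4798 -0.2806  0.0833]
jig 2874 (array([ 0.5628, -0.3074]), array([1203. ,  243.3]), 88.3) z [0.015  0.0186 0.0206 0.0252 0.0323 0.0618 1.0366]
 stop 295 (array([ 0.5241, -0.3549]), array([1111.7,  124.7]), 86.1) [0.5145 0.0321 0.1652] 1.036619244025069
```

View pics/crop.png

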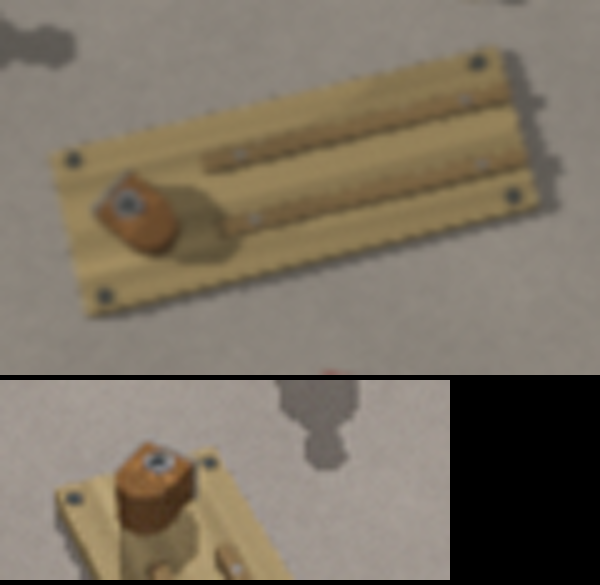

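The crop shows the stud at (127,203), the steel face looking up-left and the rounded end down-right (165,245). That leaves about 2 rad of clockwise turning. The depth holes spoiled the rectangles, so I'll filter those out.

Run:
```python
from h import *
for n,bm,bj in (("top",(335,188,372,240),(200,160,306,222)),("side",(243,258,312,308),(250,145,330,235))):
    d=np.load(n+"0.npz"); P=cloud(d); P[d["depth"]==0]=np.nan
    for nm,b in (("mould",bm),("jig",bj)):
        p=P[b[1]:b[3],b[0]:b[2]].reshape(-1,3); p=p[(p[:,2]>.01)&(p[:,2]<.1)]
        print(n,nm,len(p),rect(p[:,:2]),"z",np.percentile(p[:,2],[5,25,50,75,90,97,100]).round(4))
        if nm=="mould": q=p[p[:,2]>.028]; print(" upper",rect(q[:,:2]), q.mean(0).round(4))
        else:
            q=p[p[:,2]>.05]; print(" stop",len(q),rect(q[:,:2]),q.mean(0).round(4),np.percentile(q[:,2],[50,90,100]))
            f=d["frame"][b[1]:b[3],b[0]:b[2]].astype(int)
            # screw heads: dark -> ray onto z=18mm plane
            g=f.sum(2); K,V=d["camera_matrix"],d["view"]
            m=((g<170)).astype(np.uint8); k,_,st,ce=cv2.connectedComponentsWithStats(m)
            for i in range(1,k):
                if st[i,4]>3:
                    u=ce[i]+b[:2]; r=V[:3,:3].T@np.array([(u[0]-K[0,2])/K[0,0],-(u[1]-K[1,2])/K[1,1],-1]); o=-V[:3,:3].T@V[:3,3]
                    print("  dark",u.round(1),st[i,4],(o+r*(.018-o[2])/r[2]).round(4))
```

```text
top mould 502 (array([ 0.4832, -0.2472]), array([153.4, 109.6]), -4.1) z [0.013  0.0277 0.0329 0.0378 0.0411 0.0452 0.0489]
 upper (array([ 0.4866, -0.2475]), array([159.1,  29.2]), 29.6) [ 0.4856 -0.2477  0.0357]
top jig 3138 (array([0.5592, 0.0839]), array([331.3, 199. ]), -88.7) z [0.0122 0.0166 0.0198 0.0241 0.0305 0.0599 0.0755]
 stop 173 (array([0.5221, 0.1722]), array([51.6, 35.8]), 50.1) [0.5223 0.173  0.0603] [0.06012421 0.06600451 0.07551915]
  dark [227.5 204. ] 6 [0.5089 0.1578 0.018 ]
side mould 821 (array([ 0.4849, -0.2479]), array([161.1,  31.8]), 30.1) z [0.0131 0.0265 0.0325 0.0373 0.0393 0.0411 0.0435]
 upper (array([ 0.4848, -0.2485]), array([160.5,  30.6]), 29.2) [ 0.4833 -0.2516  0.0352]
side jig 2800 (array([0.5611, 0.1101]), array([381.3, 191.8]), -88.0) z [0.0158 0.0186 0.0206 0.0249 0.0313 0.0601 0.0688]
 stop 158 (array([0.5208, 0.1731]), array([53.3, 37.4]), 49.9) [0.5214 0.1705 0.0599] [0.06042699 0.06374452 0.06876371]
  dark [275.8 165. ] 71 [0.5233 0.1852 0.018 ]
```

```bash
cat >> h.py <<'E'
def Q(yaw): # tool down, x along yaw
    return np.array([0,np.cos(yaw/2),np.sin(yaw/2),0])
def ray_pts(d,uv,z,fish=False):
    K,V=d["camera_matrix"],d["view"]; out=[]
    for u in np.atleast_2d(uv):
        a=np.array([(u[0]-K[0,2])/K[0,0],(u[1]-K[1,2])/K[1,1]])
        if fish:
            t=np.hypot(*a); s=np.sin(t)/t if t>0 else 1; c=np.array([a[0]*s,-a[1]*s,-np.cos(t)])
        else: c=np.array([a[0],-a[1],-1])
        r=V[:3,:3].T@c; o=-V[:3,:3].T@V[:3,3]; out.append(o+r*(z-o[2])/r[2])
    return np.array(out)
E
python3 - <<'E'
from h import *
from bench import *
d=np.load("top0.npz"); s=ray_pts(d,[[209.6,187],[216,214.4],[290.6,167.4],[297.6,194.2]],.018)
print(s.round(4),s.mean(0)); y=(s[0]+s[1]-s[2]-s[3]); print(np.degrees(np.arctan2(y[1],y[0])))
move_to([.527,.178,.20],Q(np.radians(50)+np.pi))
print(state()["joint_pos"].round(3),state()["ee_pos"],state()["time"])
d=get_image("wrist"); np.savez("w1.npz",**d); cv2.imwrite("pics/w1.png",d["frame"])
print(d["camera_matrix"].round(1).tolist(),(-d["view"][:3,:3].T@d["view"][:3,3]).round(3),d["view"][2,:3].round(3))
E
```

```text
[[ 0.5633  0.2178  0.018 ]
 [ 0.4741  0.1932  0.018 ]
 [ 0.6353 -0.0426  0.018 ]
 [ 0.5466 -0.067   0.018 ]] [0.55482483 0.07535922 0.018     ]
105.51698697882226
[ 0.263 -0.031  1.409 -0.     1.763 -2.179] [0.52726103 0.17735098 0.20001438] 2.875
[[325.2, 0.0, 276.5], [0.0, 325.2, 209.1], [0.0, 0.0, 1.0]] [0.479 0.119 0.356] [-0.177 -0.212  0.961]
```

View pics/w1.png

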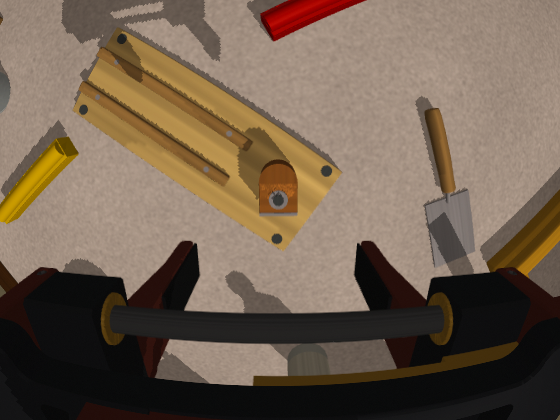

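The wrist view shows the board screws at (122,39), (84,110), (326,171) and (277,239), with the stud at (278,199). The steel face edge runs from (260,214) to (297,213), with the round end up. I'll cross-check these and then grip.

Run:
```python
from h import *
d=dict(np.load("w1.npz"))
s=ray_pts(d,[[326,171],[277,239],[122,39],[84,110]],.019,True); y=s[0]+s[1]-s[2]-s[3]
print(s.round(4),s.mean(0).round(4),np.degrees(np.arctan2(y[1],y[0])))
print("stud",ray_pts(d,[[278,199]],.06,True)); f=ray_pts(d,[[260,214],[297,213]],.059,True); print(f)
e=f[1]-f[0]; print("face edge dir",np.degrees(np.arctan2(e[1],e[0])))
# flank edges at top
g=ray_pts(d,[[260,212],[260,178],[297,211],[297,178]],.059,True); 
for a,b in((0,1),(2,3)): e=g[a]-g[b]; print(np.degrees(np.arctan2(e[1],e[0])))
# height of stud by two views: top-view ray (227.5,204)?? vs wrist; wrist depth at stop
K=d["camera_matrix"];V=d["view"]
for u in [(278,199),(270,208),(290,185),(200,160),(310,200)]:
    z=d["depth"][u[1],u[0]]; a=np.array([(u[0]-K[0,2])/K[0,0],(u[1]-K[1,2])/K[1,1]]);t=np.hypot(*a)
    c=np.array([a[0]*np.tan(t)/t*z,-a[1]*np.tan(t)/t*z,-z]); print(u,((c-V[:3,3])@V[:3,:3]).round(4))
```

```text
[[ 0.4746  0.1946  0.019 ]
 [ 0.5633  0.2197  0.019 ]
 [ 0.5461 -0.0657  0.019 ]
 [ 0.6345 -0.0407  0.019 ]] [0.5546 0.077  0.019 ] 105.32523930378055
stud [[0.52649921 0.1772617  0.06      ]]
[[0.54928634 0.17769358 0.059     ]
 [0.52164582 0.19967798 0.059     ]]
face edge dir 141.50236093733878
49.17949333903212
50.79739673828243
(278, 199) [0.5258 0.1764 0.0643]
(270, 208) [0.538  0.1792 0.0597]
(290, 185) [0.5094 0.1742 0.0598]
(200, 160) [0.566  0.0999 0.0286]
(310, 200) [0.5074 0.2082 0.0195]
```

```bash
cat > turn.py <<'E'
from h import *
from bench import *
def turn(y0,y1,z0,c=(.5267,.1772)):
    "grip the stop at yaw y0 (deg), turn to y1, sinking with the thread, let go, rise"
    gripper_open(); move_to([*c,.09],Q(np.radians(y0))); move_l([*c,z0],.08); close()
    s=state(); print("grip",s["finger_gap"],s["finger_force"])
    n=max(2,int(abs(y1-y0)/25)+1); 
    for y in np.linspace(y0,y1,n+1)[1:]:
        q=inverse_kinematics([*c,z0-.00127*np.radians(y0-y)],Q(np.radians(y))); movej(q)
    hold(.3); s=state(); w=R.from_quat(np.roll(s["ee_rot"],-1)).as_matrix()[:,0]
    print("yaw",np.degrees(np.arctan2(w[1],w[0])),"pos",s["ee_pos"].round(4),"F",s["ft_force"].round(2),"M",s["moment"].round(3),s["finger_gap"])
    gripper_open(); hold(.2); p=state()["ee_pos"]; move_l([p[0],p[1],.09],.1)
E
python3 - <<'E'
from turn import *
turn(230.5,95.95,.040)
move_l([.5267,.1772,.20],.15); hold(.3)
d=get_image("wrist"); np.savez("w2.npz",**d); cv2.imwrite("pics/w2.png",d["frame"]); print(state()["time"])
E
```

```text
grip 0.03608545179743753 29.995113015174866
yaw 96.00520856666978 pos [0.5261 0.178  0.0372] F [-5.1   3.06  2.04] M [0.538 0.736 0.272] 0.03579582325465917
11.3833
```

View pics/w2.png

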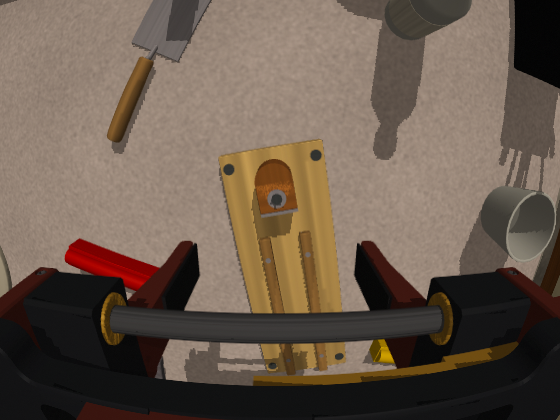

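The stop at (277,190) now faces down the channel, and its face edge runs from about (260,215) to (297,209). I'll measure its angle from the top surface against the screws and walls in the same image.

```bash
cat >> h.py <<'E'
def fcloud(d):
    K,V,z=d["camera_matrix"],d["view"],d["depth"]
    v,u=np.mgrid[:z.shape[0],:z.shape[1]]; a=(u-K[0,2])/K[0,0]; b=(v-K[1,2])/K[1,1]; t=np.hypot(a,b)+1e-9
    k=np.tan(np.minimum(t,1.4))/t*z
    P=(np.stack([a*k,-b*k,-z],-1)-V[:3,3])@V[:3,:3]; P[z==0]=np.nan; return P
E
python3 - <<'E'
from h import *
for nm in("w1","w2"):
    d=dict(np.load(nm+".npz")); P=fcloud(d); p=P.reshape(-1,3)
    near=np.hypot(p[:,0]-.5267,p[:,1]-.1772)<.045
    q=p[near&(p[:,2]>.050)&(p[:,2]<.075)]; print(nm,"stop",len(q),rect(q[:,:2]),np.median(q[:,2]))
    # walls in jig frame
    th=np.radians(105.4); Y=np.array([np.cos(th),np.sin(th)]);X=np.array([Y[1],-Y[0]])
    c=np.array([.5267,.1772])-.105*Y; jx=(p[:,:2]-c)@X; jy=(p[:,:2]-c)@Y
    for lo,hi in((-.034,-.010),(.010,.034)):
        w=(jx>lo)&(jx<hi)&(jy>-.14)&(jy<.045)&(p[:,2]>.023)&(p[:,2]<.035)
        if w.sum()>30: print(" wall",w.sum(),np.median(jx[w]).round(4),jy[w].min().round(3),jy[w].max().round(3),"slope deg",np.degrees(np.polyfit(jy[w],jx[w],1)[0]).round(2))
d=dict(np.load("w2.npz")); s=ray_pts(d,[[229,170],[316,155],[272,366],[339,356]],.019,True); y=s[0]+s[1]-s[2]-s[3]
print(s.mean(0).round(4),np.degrees(np.arctan2(y[1],y[0])))
cv2.imwrite("pics/w2c.png",cv2.resize(d["frame"][140:270,210:350],None,fx=4,fy=4,interpolation=2))
E
```

```text
w1 stop 1911 (array([0.521 , 0.1708]), array([50.6, 36. ]), 49.5) 0.06056202898462146
 wall 1928 -0.0225 -0.14 0.045 slope deg 0.02
 wall 1876 0.0209 -0.14 0.045 slope deg 0.01
w2 stop 1871 (array([0.5242, 0.1858]), array([50.3, 36. ]), -74.4) 0.05782414415098096
 wall 988 -0.0218 -0.14 0.045 slope deg 0.08
 wall 967 0.0219 -0.14 0.045 slope deg 0.16
[0.555  0.0751 0.019 ] 105.27410435046548
```

View pics/w2c.png

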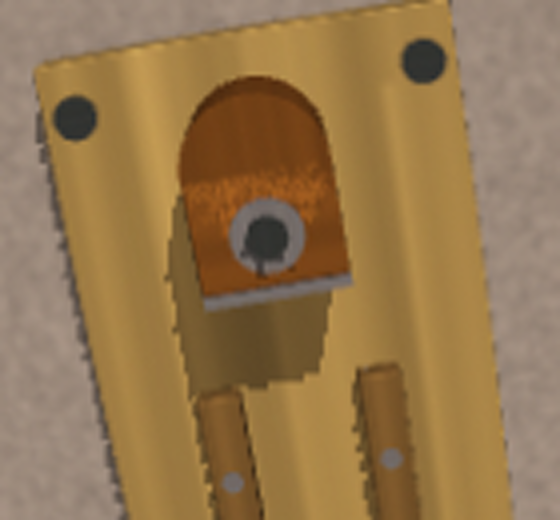

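The stop is square: −74.4° against a target of −74.7°, and the crop agrees. Next I'll pick up the moulding and bring it over the channel.

Run:
```python
from h import *
from bench import *
y=np.radians(29.5); m=[.4852,-.248]
move_to([*m,.12],Q(y)); move_l([*m,.020],.12); print(state()["ft_force"].round(2)); close()
s=state(); print("grip",s["finger_gap"],s["finger_force"],s["ee_pos"].round(4))
move_l([*m,.15],.12)
th=np.radians(105.35); Y=np.array([np.cos(th),np.sin(th)]); c=np.array([.5267,.1772])-.105*Y
p=c+Y*(-.020); move_to([*p,.15],Q(th)); move_l([*p,.068],.1); hold(.3)
s=state(); print(s["finger_gap"],s["ee_pos"].round(4),p.round(4),s["ft_force"].round(2),s["time"])
d=get_image("wrist"); np.savez("w3.npz",**d); cv2.imwrite("pics/w3.png",d["frame"])
d=get_image("side"); np.savez("s3.npz",**d); cv2.imwrite("pics/s3.png",cv2.resize(d["frame"][130:250,220:360],None,fx=4,fy=4,interpolation=2))
```

```text
[-0.5  -0.01  0.46]
grip 0.02778822178215152 29.99975323677063 [ 0.4852 -0.248   0.02  ]
0.027848495208183426 [0.5601 0.0567 0.0686] [0.5598 0.0567] [-0.88  0.12 -0.54] 18.6083
```

View pics/w3.png

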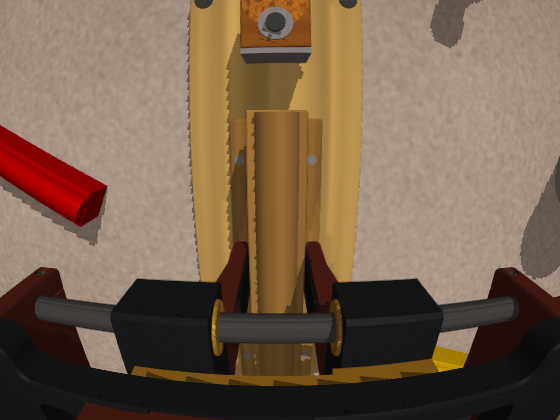

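View pics/s3.png

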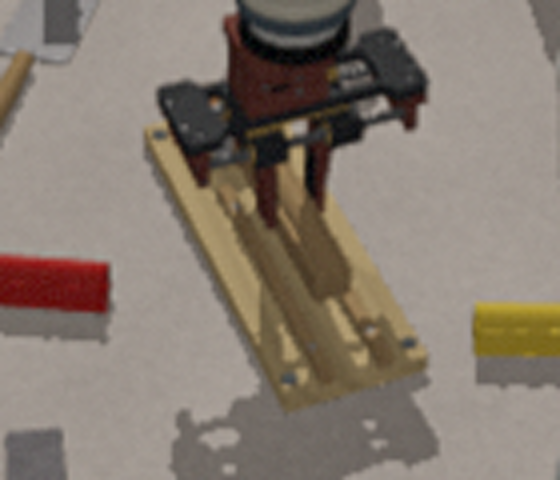

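The moulding (top edge 247–308, front end at row 110) is centred over the walls (231–322), and the stop face is at row 52–62. I'll measure the offset numerically before lowering.

Run:
```python
from h import *
d=dict(np.load("w3.npz")); p=fcloud(d).reshape(-1,3)
th=np.radians(105.35); Y=np.array([np.cos(th),np.sin(th)]);X=np.array([Y[1],-Y[0]]); c=np.array([.5267,.1772])-.105*Y
jx=(p[:,:2]-c)@X; jy=(p[:,:2]-c)@Y; z=p[:,2]
m=(abs(jx)<.03)&(z>.069)&(z<.092)&(jy>0)&(jy<.09); print("mould",m.sum(),rect(np.c_[jx,jy][m]),"front",np.percentile(jy[m],[98,100]),"x",np.percentile(jx[m],[1,50,99]),"z",np.percentile(z[m],[50,95]))
for a in(.01,.03,.05):
    k=m&(abs(jy-a)<.006); print(a,jx[k].min(),jx[k].max(),z[k].max(),k.sum())
for lo,hi in((-.034,-.010),(.010,.034)):
    w=(jx>lo)&(jx<hi)&(jy>0)&(jy<.05)&(z>.024)&(z<.032); print("wall",w.sum(),np.percentile(jx[w],[2,50,98]))
w=(abs(jx)<.03)&(jy>.08)&(z>.05)&(z<.063); print("stop front",jy[w].min(),rect(np.c_[jx,jy][w]))
```

```text
mould 7857 (array([0.0008, 0.0294]), array([58.8, 28.3]), -89.7) front [0.05751902 0.05871631] x [-0.0128181   0.0006865   0.01449908] z [0.08572598 0.08857764]
0.01 -0.013195003117540646 0.014934042710177448 0.08966206855524132 1491
0.03 -0.0132364714700141 0.014965065162187688 0.08991491340682377 1658
0.05 -0.012892701736254937 0.014693916345154948 0.08968720305751328 1717
wall 1286 [-0.02765197 -0.02278839 -0.01805123]
wall 1104 [0.01969871 0.02370212 0.02791943]
stop front 0.08841409399638746 (array([0.0003, 0.1039]), array([36.3, 30.8]), 0.6)
```

Run:
```python
from h import *
from bench import *
th=np.radians(105.35); Y=np.array([np.cos(th),np.sin(th)]);X=np.array([Y[1],-Y[0]]); c=np.array([.5267,.1772])-.105*Y
def f():
    F=np.mean([(hold(.03),state()["ft_force"])[1] for _ in range(3)],0); return np.array([F[:2]@X,F[:2]@Y,F[2]])
p=c+Y*-.020-X*.0004; move_l([*p,.044],.05); hold(.2); F0=f(); z=.044; print("free",F0.round(2))
while z>.036:
    z-=.0007; move_l([*p,z],.02); F=f()-F0
    if F[2]>2.5 : break
print("down z",z,F.round(2),state()["ee_pos"].round(4))
if F[2]>2.5 and z<.0405:
    s=.0
    move_l([*(p+Y*.023),z],.03); B=f(); s=.023; print("slid",(B-F0).round(2),state()["time"])
    while s<.036:
        s+=.0005; move_l([*(p+Y*s),z],.01); F=f()-B
        if F[1]<-4.5: break
    print("contact s",s,F.round(2))
    for _ in range(8): hold(.1); print((state()["ft_force"][:2]@Y-B[1]).round(2),end=" ")
print(state()["ee_pos"].round(4),state()["finger_gap"],state()["time"])
```

```text
free [ 0.23  0.15 -0.35]
down z 0.037000000000000005 [-2.5  -0.02  5.87] [0.5596 0.0565 0.038 ]
slid [-0.44 -2.19  6.27] 24.1583
contact s 0.03250000000000001 [-0.29 -6.42 -1.2 ]
-6.08 -6.55 -6.53 -5.37 -5.95 -5.66 -5.87 -6.13 [0.5519 0.086  0.038 ] 0.027802219512586965 31.6083
```

Run:
```python
from h import *
from bench import *
gripper_open(); hold(.2); p=state()["ee_pos"]; move_l([p[0],p[1],.20],.1); hold(.3)
d=get_image("wrist"); np.savez("w4.npz",**d); cv2.imwrite("pics/w4.png",d["frame"])
p=fcloud(d).reshape(-1,3)
th=np.radians(105.35); Y=np.array([np.cos(th),np.sin(th)]);X=np.array([Y[1],-Y[0]]); c=np.array([.5267,.1772])-.105*Y
jx=(p[:,:2]-c)@X; jy=(p[:,:2]-c)@Y; z=p[:,2]
m=(abs(jx)<.017)&(z>.035)&(z<.065)&(jy<.086)&(jy>-.08); print("mould",m.sum(),rect(np.c_[jx,jy][m]),"x",np.percentile(jx[m],[1,50,99]),"y",jy[m].min(),"ztop",[np.percentile(z[m&(abs(jy-a)<.01)],95).round(4) for a in(-.03,0,.03,.06)])
w=(abs(jx)<.03)&(jy>.092)&(z>.05)&(z<.065); print("stop",rect(np.c_[jx,jy][w]),np.percentile(z[w],50),state()["time"])
```

```text
mould 4420 (array([0.0006, 0.0075]), array([156.5,  28.4]), -89.8) x [-0.01310986  0.00041919  0.01450679] y -0.07077289951793327 ztop [np.float64(0.0579), np.float64(0.0581), np.float64(0.0581), np.float64(0.058)]
stop (array([-1.000e-04,  1.159e-01]), array([47.6, 35.4]), -89.8) 0.0578393354373304 34.975
```

View pics/w4.png

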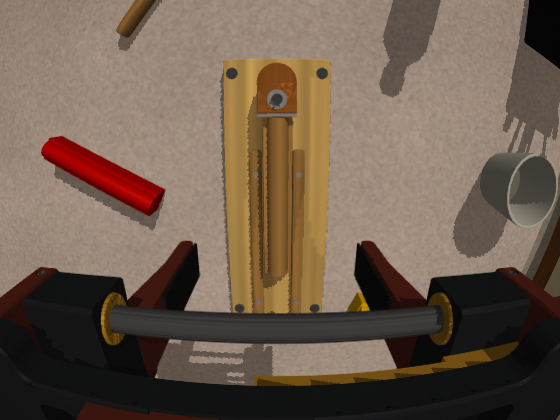

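The moulding lies flat in the channel with its end on the steel face (277,116), and its back end measures −70.8 mm against −71 mm expected. The stop is still square and the gripper is clear.

```bash
python3 -c "
from bench import *
print(job_done())"
```

```text
the job is handed in; nothing more can be done
None
```

I handed the job in at about 35 s of the 72 s allowed: the stop measured square after release (within about 0.01 rad), and the moulding was held against its steel face at about 6 N for 0.8 s, then released flat in the channel with no visible gap; the judge returned no verdict.

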